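# Put the setting masters back into their storage tray

### The arm

A 6-joint arm with a two-finger parallel gripper is mounted at the origin on the work surface. World frame = base frame: x ahead of the robot, y to its left, z up, the work surface at z = 0. Lengths are in mm, angles in degrees, forces in N, time in s.
With the tool pointing down it reaches from about 350 to 850 mm from the base axis. Payload 8.1 kg.
Tool frame: the origin (TCP) lies at the very end of the fingers, on their centre line; the grasp point (between the pads) lies 19 mm behind it (pinch_z is the z of the grasp point in the tool frame, in mm); z points along the fingers, y is the direction in which the jaws open and shut (so a half turn about z gives the same grasp; the last joint's range is limited). The gripper opens to 85 mm and grips with 20 to 120 N. Pads are 22 mm wide; open, the fingers measure 114 mm over their backs; the gripper's body (76 mm by 85 mm) begins 54 mm behind the grasp point. The pads swing forward as they close: fully open they stand 13 mm farther back than shut.
Start: joints at [66.899, 7.471, 85.268, -0, 87.261, -4.893], TCP at [187.465, 569.967, 231.292] pointing down, gripper open.
Joint ranges: [-169.43, 169.43], [-51.17, 129.36], [1.28, 143.12], [-76.62, 256.62], [0, 156.53], [-152.29, 152.29]. Speed limits (degrees/s): [136.94, 136.94, 159.86, 180, 180, 180].

### API

Orientations are given as [roll, pitch, yaw] about the fixed x, y, z axes, in that order (R = Rz(yaw) Ry(pitch) Rx(roll)).
In Python, from bench import * gives the robot as it stands.
- The arm moves only by the shell command python3 -m creep 'ROWS' [FORCE]. ROWS is a JSON object of lists of equal length, an entry for each row: "translation": the shift along the tool's x, y, z in mm, a list of three; "rotation": the turn, a rotation vector about the tool's x, y, z in rad, a list of three; "claw": the finger opening in mm, from 0 to 85.4. In form: {"translation": [[dx, dy, dz], ...], "rotation": [[ax, ay, az], ...], "claw": [claw, ...]}. A call has 1 to 10 rows; each row shifts and turns the commanded pose from where the row before left it, along the tool's axes as they then stand; what a row does not reach is not made up. A row lasts 1/10 s, in which the tool goes at most 50 mm and 8.59 degrees, less where a joint would pass 70% of its speed; a pose out of reach is approached as far as the arm can. A call is refused whole if a number of a shift passes 50 or a number of a turn 0.15, either way. A call with a gripper value outside its range is refused whole. The fingers move at their own pace and stop on an object; FORCE is the grip in N (left out, the last holds). Time passes only in rows, so rows that do not move let the fingers close. It gives the time, the measured TCP pose, the force and the opening at its end, in the units of the state.
- sense(): the state, without advancing time (a new reading comes with each control period).
- snapshot(name): name is "scene" or "top" or "wrist"; returns a dict with "frame" (480x640x3 uint8, red, green, blue), "intrinsics" (3x3 intrinsics, pixels), "dist" ([k1, k2, p1, p2, k3] as OpenCV has them; the pictures are not rectified), "extrinsics" (4x4, takes a point from camera to world coordinates). Camera axes: x right, y up, looking along -z (the intrinsics and any distortion apply to the point x, -y, -z); pixel columns grow to the right and rows downward; lengths in mm; the calibration is good to about 2 mm. A picture is of the moment at which its call begins. There is no depth.
- hand_in(): hands the job in, once; it reports no verdict.
The state is a dict: "time": time; "joint_pos": joint angles; "qd": joint speeds; "joint_efforts": joint torques, N m; "tool_pos": TCP position; "tcp_rot": TCP orientation; "ft_force": force on the tool from outside, world axes, zero at the start; "wrist_torque": the same for the moment, N m; "finger_gap": finger opening in mm.
Only numpy, scipy, OpenCV 4.12 (cv2) and the standard library are available. Lean on these libraries where they do the work, as an engineer would, in place of code of your own. Each camera call takes 0.05 s, during which the arm holds its last target.

### The job

Put the four measuring masters back into the wooden tray, each flat and upright, as it stands now, in its own nest: the large ring over the thick post, the small ring over the thin post, the V-block in the wide recess and the step gauge in the narrow recess. Lower them gently, do not drop them. Leave the two workpieces that look like them, the solid disc without a bore and the plain block without a groove, where they stand.

Things in the scene. Friction and masses are not known exactly. Their poses are not given: they have to be found in the camera images.
- large_ring: Large setting ring: ground steel, loose, standing flat on the granite plate (z = 0) at the start; outside diameter 58, bore 36 right through, height 30. Origin: centre of its underside, z up along the bore. 0.3 to 0.5 kg. Sizes in mm.
- small_ring: Small setting ring: ground steel, loose, standing flat on the granite plate (z = 0) at the start; outside diameter 44, bore 24 right through, height 30. Origin: centre of its underside, z up along the bore. 0.2 to 0.33 kg. Sizes in mm.
- v_block: V-block: ground steel, loose, standing flat on the granite plate (z = 0) at the start; 60 long (x) x 40 wide (y) x 36 high, with a V-groove 24 wide and 12 deep along x in its top. Origin: centre of its underside; z up. Half a turn about z makes no difference. 0.4 to 0.72 kg. Sizes in mm.
- step_gauge: Step gauge: ground steel, loose, standing flat on the granite plate (z = 0) at the start; 70 long (x) x 25 wide (y), a staircase of three equal steps 20, 28 and 36 high, rising towards +x. Origin: centre of its underside, under the middle step; centre of mass 4 towards +x; z up. May lie in its nest either way round. 0.3 to 0.5 kg. Sizes in mm.
- solid_disc: Workpiece that does not belong in the tray: solid disc without a bore, same outside as the large ring; ground steel, loose, standing flat on the granite plate (z = 0) at the start; diameter 58, height 30. Origin: centre of its underside. Stays where it is. Sizes in mm.
- plain_block: Workpiece that does not belong in the tray: plain block without a groove, same outside as the V-block; ground steel, loose, standing flat on the granite plate (z = 0) at the start; 60 (x) x 40 (y) x 36 high. Origin: centre of its underside. Stays where it is. Sizes in mm.
- nest_thick_post: Nest of the large ring, with a black round post of 20 diameter at its centre, 12 high above the seat. Fixed grey plate 98 x 98 x 4, one of four (2 x 2, shuffled) in a wooden tray 212 x 212 with edge 12 high. Origin: centre of its underside, 5 above the granite; seat at z = +4 in its frame; x, y along its sides. Sizes in mm.
- nest_thin_post: Nest of the small ring, with a black round post of 8 diameter at its centre, 12 high above the seat. Fixed grey plate 98 x 98 x 4, one of four (2 x 2, shuffled) in a wooden tray 212 x 212 with edge 12 high. Origin: centre of its underside, 5 above the granite; seat at z = +4 in its frame; x, y along its sides. Sizes in mm.
- nest_wide: Nest of the V-block, with a black frame, 5 thick, 6 high above the seat, around a recess of 76 (x) x 56 (y). Fixed grey plate 98 x 98 x 4, one of four (2 x 2, shuffled) in a wooden tray 212 x 212 with edge 12 high. Origin: centre of its underside, 5 above the granite; seat at z = +4 in its frame; x, y along its sides. Sizes in mm.
- nest_narrow: Nest of the step gauge, with a black frame, 5 thick, 6 high above the seat, around a recess of 86 (x) x 41 (y). Fixed grey plate 98 x 98 x 4, one of four (2 x 2, shuffled) in a wooden tray 212 x 212 with edge 12 high. Origin: centre of its underside, 5 above the granite; seat at z = +4 in its frame; x, y along its sides. Sizes in mm.
Mind the look-alikes: they are no part of the job. Leave any blue look-alike of the large_ring alone.

How it is judged:
By the outcome, as a careful person would: the job done as asked, in the order asked, and still so for the second after the job is handed in, with the robot touching nothing.
It also fails if it takes over 93 s, if anything falls off the work surface, if the arm or the gripper's body presses on something with over 40 N, if the wrist force passes 120 N, or if a joint passes its speed limit or range.

## Working session

There is one attempt and no reset: what is moved stays moved. The work goes in short steps, Python scripts to look and compute and a shell command to move; the robot and the scene stay as the last step left them, time stands still between calls to the robot, and variables do not carry over. Pictures are saved under pics/ and viewed, and the job is handed in when it is done.

```bash
ls; mkdir -p pics; python3 - <<'E'
from bench import *
import cv2
print(sense())
for n in ["scene","top","wrist"]:
    s=snapshot(n); cv2.imwrite(f"pics/{n}0.png",s["frame"][:,:,::-1]); print(n,s["intrinsics"],s["dist"],s["extrinsics"])
E
```

```text
pics
{'time': 0.0, 'joint_pos': array([ 6.68991568e+01,  7.51683668e+00,  8.53308668e+01,  1.64434644e-03,
        8.72630639e+01, -4.89305808e+00]), 'qd': array([ 0.00492092, -0.08096485, -0.07867677,  0.04104764,  0.04033915,
       -0.07881411]), 'joint_efforts': array([ 2.15702428e-03, -5.69371819e+01, -5.00572193e+01,  3.23743125e-04,
        1.38233797e-02,  4.63595200e-05]), 'tool_pos': array([187.22165069, 569.43928504, 230.21122099]), 'tcp_rot': array([-1.79889776e+02, -1.10843650e-02,  1.61792124e+02]), 'ft_force': array([-1.46155146, -0.07636812, -0.15314578]), 'wrist_torque': array([-0.01543238,  0.02770932,  0.0216388 ]), 'finger_gap': 85.15711291716296}
scene [[482.78319624   0.         318.21311922]
 [  0.         482.78319624 233.25286839]
 [  0.           0.           1.        ]] [-0.08299086  0.          0.          0.          0.        ] [[ 8.56120822e-01 -3.47365995e-01  3.82614694e-01  9.27914710e+02]
 [ 5.16757380e-01  5.69209781e-01 -6.39501396e-01 -6.40954524e+02]
 [ 4.35301289e-03  7.45209428e-01  6.66816287e-01  6.82222431e+02]
 [ 0.00000000e+00  0.0000000
[... 265 characters left out ...]
1 -1.18447452e-01  4.60842387e+02]
 [-9.99756863e-01  1.70301697e-02 -1.40067494e-02 -1.89843444e+01]
 [-1.18885336e-02  1.18678771e-01  9.92861527e-01  1.09561856e+03]
 [ 0.00000000e+00  0.00000000e+00  0.00000000e+00  1.00000000e+00]]
wrist [[344.09864373   0.         326.48461647]
 [  0.         344.09864373 237.89579936]
 [  0.           0.           1.        ]] [-0.05284801  0.          0.          0.          0.        ] [[ 3.12903560e-01 -9.06194062e-01 -2.84435731e-01  1.14910583e+02]
 [ 9.49783995e-01  2.98128306e-01  9.50256573e-02  5.92359432e+02]
 [-1.31334373e-03 -2.99886371e-01  9.53974025e-01  3.73033454e+02]
 [ 0.00000000e+00  0.00000000e+00  0.00000000e+00  1.00000000e+00]]
```

View pics/top0.png

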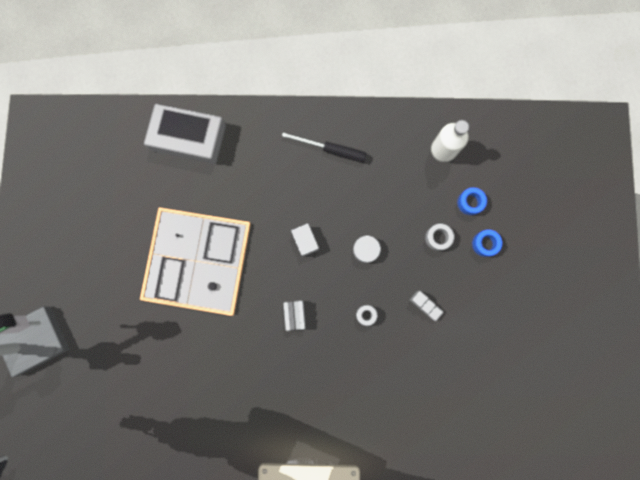

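View pics/scene0.png

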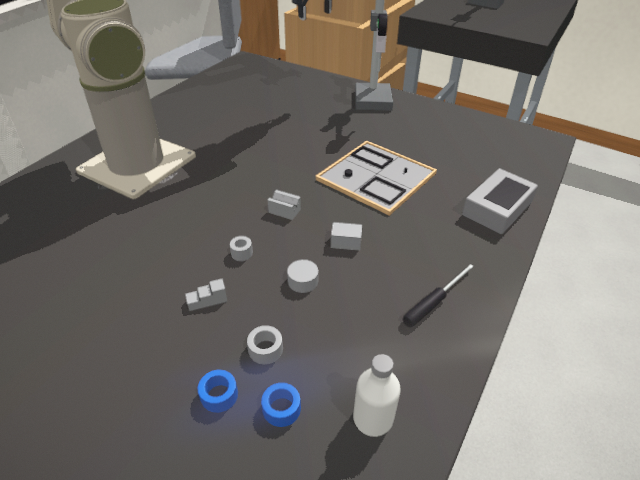

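View pics/wrist0.png

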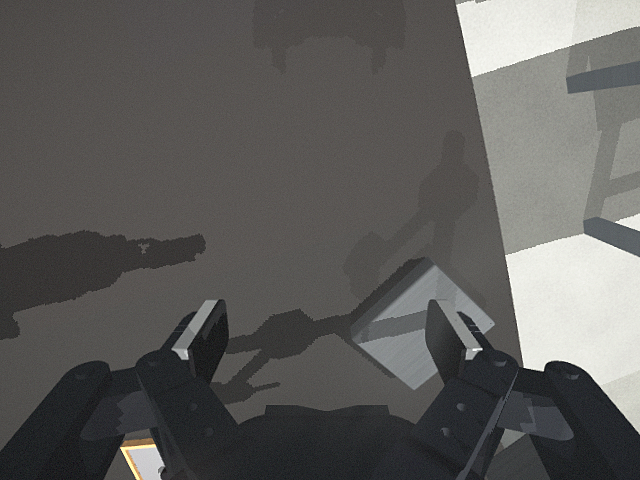

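```bash
cat > h.py <<'E'
from bench import *
import cv2, numpy as np
from scipy.spatial.transform import Rotation as Ro
def ray(s,px,z):
    px=np.atleast_2d(np.array(px,float))
    u=cv2.undistortPoints(px[:,None,:],s["intrinsics"],s["dist"])[:,0]
    d=np.c_[u[:,0],-u[:,1],-np.ones(len(u))]
    E=s["extrinsics"]; D=d@E[:3,:3].T; o=E[:3,3]
    return o+D*((z-o[2])/D[:,2])[:,None]
def proj(s,P):
    E=np.linalg.inv(s["extrinsics"]); c=np.atleast_2d(P)@E[:3,:3].T+E[:3,3]
    c=c*[1,-1,-1]
    return cv2.projectPoints(c,np.zeros(3),np.zeros(3),s["intrinsics"],np.array(s["dist"]))[0][:,0]
def zoom(im,x0,y0,w,h,k,name):
    cv2.imwrite("pics/"+name,cv2.resize(im[y0:y0+h,x0:x0+w,::-1],None,fx=k,fy=k,interpolation=cv2.INTER_CUBIC))
E
python3 - <<'E'
from h import *
s=snapshot("top");f=s["frame"]
zoom(f,270,200,240,160,3,"topz.png"); zoom(f,130,195,130,130,4,"tray.png")
g=f.min(2); m=((g>95)).astype(np.uint8)
cs,_=cv2.findContours(m,cv2.RETR_EXTERNAL,cv2.CHAIN_APPROX_NONE)
for c in cs:
    a=cv2.contourArea(c)
    x,y,w,h=cv2.boundingRect(c)
    if 60<a<2500 and 100<x<520 and 190<y<340:
        P=ray(s,c[:,0],16)[:,:2].astype(np.float32)
        r=cv2.minAreaRect(P); ci=cv2.minEnclosingCircle(P)
        print((x,y,w,h),a,"rect",np.round(r[0],1),np.round(r[1],1),round(r[2],1),"circ",np.round(ci[0],1),round(ci[1],1))
E
```

```text
(355, 304, 23, 23) 369.0 rect [ 436.8 -120.1] [49.6 47. ] 45.8 circ [ 437.3 -120.4] 24.9
(282, 300, 24, 32) 587.5 rect [433.3  40.1] [66.8 47.1] 6.4 circ [433.2  39.6] 38.3
(409, 290, 35, 32) 472.5 rect [ 461.1 -254.1] [77.3 34.7] 49.8 circ [ 459.7 -252.8] 40.1
(352, 234, 29, 29) 610.5 rect [ 585.4 -119.7] [61.8 64.1] 45.7 circ [ 585.7 -119.4] 32.6
(424, 222, 31, 28) 622.5 rect [ 617.1 -283.5] [61.4 68. ] 1.0 circ [ 615.8 -283.6] 34.3
(290, 222, 29, 34) 566.5 rect [604.6  20. ] [68.2 47.5] 23.9 circ [605.1  20.6] 38.3
```

View pics/topz.png

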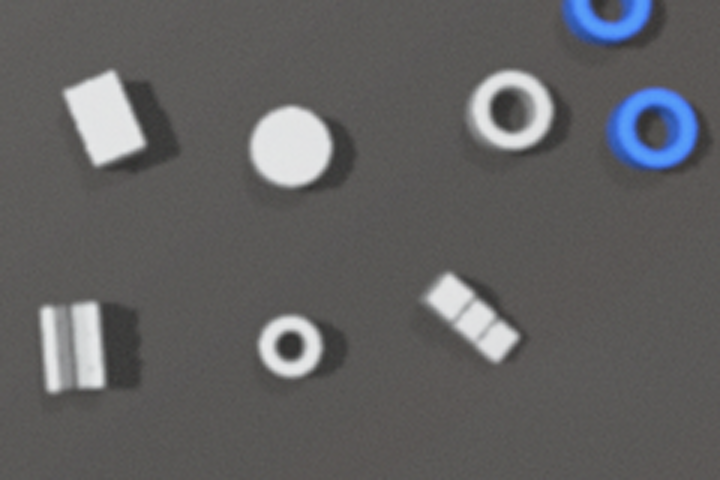

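View pics/tray.png

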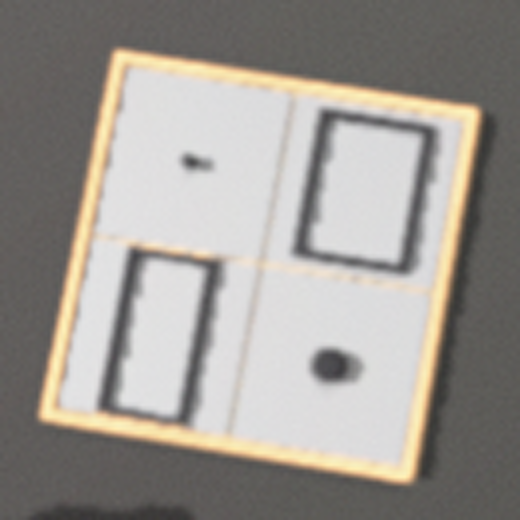

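```bash
python3 - <<'E'
from h import *
s=snapshot("top");f=s["frame"]
g=f.min(2)
for th in (140,175):
  m=((g>th)).astype(np.uint8)
  cs,_=cv2.findContours(m,cv2.RETR_EXTERNAL,cv2.CHAIN_APPROX_NONE)
  for c in cs:
    a=cv2.contourArea(c)
    x,y,w,h=cv2.boundingRect(c)
    if 60<a<2500 and 270<x<520 and 190<y<340:
        for z in (30,36) if a<450 or w<32 else (28,):
         P=ray(s,c[:,0],z)[:,:2].astype(np.float32)
         r=cv2.minAreaRect(P); ci=cv2.minEnclosingCircle(P)
         print(th,z,(x,y),a,"rect",np.round(r[0],1),np.round(r[1],1),round(r[2],1),"circ",np.round(ci[0],1),round(ci[1],1))
# tray
R,G,B=[f[:,:,i].astype(int) for i in range(3)]
m=((R-B>60)).astype(np.uint8); m[:, :120]=0; m[:,265:]=0;m[:190]=0;m[330:]=0
c=max(cv2.findContours(m,0,1)[0],key=cv2.contourArea)
P=ray(s,c[:,0],12)[:,:2].astype(np.float32); r=cv2.minAreaRect(P); print("tray",r); print(cv2.boxPoints(r))
# dark features inside tray
tm=np.zeros_like(m); cv2.fillConvexPoly(tm,cv2.convexHull(c),1); tm=cv2.erode(tm,np.ones((7,7)))
d=((g<130)&(tm>0)).astype(np.uint8)
for c in cv2.findContours(d,0,1)[0]:
    if cv2.contourArea(c)<8: continue
    z=15 if cv2.contourArea(c)>200 else 21
    P=ray(s,c[:,0],z)[:,:2].astype(np.float32); r=cv2.minAreaRect(P); print(cv2.boundingRect(c),np.round(r[0],1),np.round(r[1],1),r[2])
E
```

```text
140 30 (356, 305) 312.5 rect [ 437.2 -118.9] [43.3 43.7] 1.0 circ [ 437.1 -119.2] 22.7
140 36 (356, 305) 312.5 rect [ 437.3 -118.3] [43.  43.5] 1.0 circ [ 437.2 -118.6] 22.5
140 30 (283, 302) 189.0 rect [432.2  51.9] [61.2 17.6] 6.2 circ [431.8  55.8] 30.7
140 36 (283, 302) 189.0 rect [432.4  51.5] [60.9 17.5] 6.2 circ [431.9  55.4] 30.5
140 30 (294, 301) 223.0 rect [435.4  28. ] [60.  20.2] 6.0 circ [435.6  26.4] 30.9
140 36 (294, 301) 223.0 rect [435.6  27.7] [59.7 20. ] 6.0 circ [435.7  26.1] 30.7
140 30 (412, 291) 375.0 rect [ 460.3 -251.4] [70.6 28.2] 47.3 circ [ 460.3 -251.4] 36.2
140 36 (412, 291) 375.0 rect [ 460.3 -250.1] [70.3 28. ] 47.3 circ [ 460.3 -250.1] 36.0
140 30 (353, 235) 535.0 rect [ 583.2 -117.9] [57.8 58.5] 45.7 circ [ 583.3 -118.8] 30.3
140 36 (353, 235) 535.0 rect [ 582.6 -117.3] [57.5 58.2] 45.7 circ [ 582.6 -118.2] 30.1
140 30 (426, 223) 532.0 rect [ 612.9 -282.3] [57.7 59.4] 45.2 circ [ 614.2 -281.4] 30.8
140 36 (426, 223) 532.0 rect [ 612.1 -280.8] [57.4 59.1] 45.2 circ [ 613.3 -279.9] 30.6
140 30 (291, 223) 497.5 rect [602.1  19.5] [63.1 42.9] 24.1 circ [
[... 987 characters left out ...]
613.5 -282.9] [54.6 54.6] 45.0 circ [ 613.9 -282.3] 29.1
175 36 (427, 224) 477.5 rect [ 612.6 -281.4] [54.3 54.3] 45.0 circ [ 613.1 -280.8] 29.0
175 30 (292, 224) 444.5 rect [602.2  19.5] [60.4 40.4] 23.8 circ [602.2  19.3] 34.1
175 36 (292, 224) 444.5 rect [601.4  19.3] [60.1 40.2] 23.8 circ [601.4  19.1] 33.9
tray ((551.6300659179688, 266.74542236328125), (216.6931915283203, 216.19857788085938), 81.69447326660156)
[[429.0137  175.1503 ]
 [642.94476 143.92004]
 [674.24646 358.34055]
 [460.31537 389.5708 ]]
(208, 283, 10, 7) [494.3 221.8] [13.3 20.3] 1.1326842308044434
(155, 257, 30, 45) [508.6 319.2] [52.4 93.7] 81.73726654052734
(204, 223, 35, 40) [593.3 208.1] [67.8 83.5] 81.8739242553711
```

```bash
cat > plan.py <<'E'
import sys
from h import *
def plan(x,y,z,yaw=None,n=None):
    s=sense(); p=s["tool_pos"]; r=Ro.from_euler("xyz",s["tcp_rot"],degrees=True)
    d=r.inv().apply(np.array([x,y,z])-p)
    print("t",round(s["time"],2),"pos",np.round(p,1),"rpy",np.round(s["tcp_rot"],2),"gap",round(s["finger_gap"],1),"F",np.round(s["ft_force"],1))
    print("tool shift",np.round(d,1),"norm",round(float(np.linalg.norm(d)),1))
    if n: print("per row",np.round(d/n,2))
    if yaw is not None:
        q=(r.inv()*Ro.from_euler("xyz",[180,0,yaw],degrees=True)).as_rotvec(); print("rotvec",np.round(q,4), "per row",np.round(q/n,4) if n else "")
if __name__=="__main__":
    a=[float(v) for v in sys.argv[1:]]; plan(*a[:3],yaw=a[3] if len(a)>3 else None,n=int(a[4]) if len(a)>4 else None)
E
python3 plan.py 613.5 -282.5 120 161.8 24
```

```text
t 0.25 pos [187.4 569.7 230.7] rpy [-1.7994e+02 -1.0000e-02  1.6179e+02] gap 85.4 F [-0.4  0.1 -0.4]
tool shift [-671.1 -676.3  111.3] norm 959.2
per row [-27.96 -28.18   4.64]
rotvec [-0.001  -0.0001 -0.0001] per row [-0. -0. -0.]
```

```bash
python3 -m creep '{"translation":[[-10,-10,0],[-20,-20,2],[-28,-28,4],[-28,-28,5],[-28,-28,5],[-28,-28,5],[-28,-28,5],[-28,-28,5],[-28,-28,5],[-28,-28,5]],"rotation":[[0,0,0],[0,0,0],[0,0,0],[0,0,0],[0,0,0],[0,0,0],[0,0,0],[0,0,0],[0,0,0],[0,0,0]],"claw":[85,85,85,85,85,85,85,85,85,85]}' 50; python3 plan.py 613.5 -282.5 120 161.8 15
```

```text
time: 1.25
tool_pos: [349.7, 247.2, 190.1]
tcp_rot: [180.0, 0.0, 161.8]
ft_force: [1.3, 0.5, -0.4]
finger_gap: 85.1
t 1.25 pos [349.7 247.2 190.1] rpy [1.7999e+02 4.0000e-02 1.6179e+02] gap 85.1 F [ 1.3  0.5 -0.4]
tool shift [-416.1 -420.7   70.3] norm 595.9
per row [-27.74 -28.05   4.69]
rotvec [ 0.0002  0.0006 -0.0001] per row [ 0.  0. -0.]
```

```bash
python3 -m creep '{"translation":[[-30,-30,5],[-30,-30,5],[-30,-30,5],[-30,-30,5],[-30,-30,5],[-30,-30,5],[-30,-30,5],[-30,-30,5],[-30,-30,5],[-30,-30,5]],"rotation":[[0,0,0],[0,0,0],[0,0,0],[0,0,0],[0,0,0],[0,0,0],[0,0,0],[0,0,0],[0,0,0],[0,0,0]],"claw":[85,85,85,85,85,85,85,85,85,85]}' 50;python3 -m creep '{"translation":[[-28,-28,5],[-28,-28,5],[-26,-26,5],[-18,-20,3],[-12,-12,2],[-3,-4,0],[0,0,0]],"rotation":[[0,0,0],[0,0,0],[0,0,0],[0,0,0],[0,0,0],[0,0,0],[0,0,0]],"claw":[85,85,85,85,85,85,85]}'; python3 plan.py 613.5 -282.5 120 161.8 
python3 - <<'E'
from h import *
s=snapshot("wrist");cv2.imwrite("pics/w1.png",s["frame"][:,:,::-1]); print(proj(s,[[613.5,-282.5,30],[613.5,-282.5,0]]))
E
```

```text
time: 2.25
tool_pos: [540.5, -131.7, 140.2]
tcp_rot: [-180.0, 0.0, 161.8]
ft_force: [0.8, 1.2, 0.2]
finger_gap: 84.9
time: 2.95
tool_pos: [612.3, -278.0, 120.1]
tcp_rot: [180.0, -0.0, 161.7]
ft_force: [-0.6, 0.8, -0.7]
finger_gap: 84.8
t 2.95 pos [ 612.3 -278.   120.1] rpy [ 1.8000e+02 -3.0000e-02  1.6173e+02] gap 84.8 F [-0.6  0.8 -0.7]
tool shift [-2.5 -3.9  0.1] norm 4.6
rotvec [ 0.0001 -0.0006 -0.0012] per row 
[[322.59428433 244.91279494]
 [322.9846903  232.90952038]]
```

View pics/w1.png

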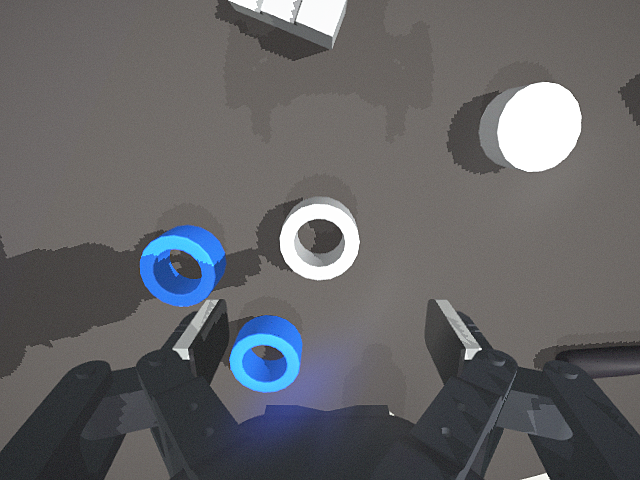

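```bash
cat > wm.py <<'E'
from h import *
def blobs(s,th,z,roi,amin=300,col=None):
    f=s["frame"]; g=f.min(2); m=(g>th).astype(np.uint8); x0,y0,x1,y1=roi
    k=np.zeros_like(m);k[y0:y1,x0:x1]=1; m*=k
    for c in cv2.findContours(m,0,1)[0]:
        if cv2.contourArea(c)<amin: continue
        P=ray(s,c[:,0],z)[:,:2].astype(np.float32); r=cv2.minAreaRect(P); ci=cv2.minEnclosingCircle(P)
        print(cv2.boundingRect(c),"rect",np.round(r[0],1),np.round(r[1],1),round(r[2],1),"circ",np.round(ci[0],1),round(ci[1],1))
E
python3 - <<'E'
from wm import *
s=snapshot("wrist"); blobs(s,225,30,(200,150,600,300)); 
E
```

```text
(279, 204, 80, 76) rect [ 611.3 -284. ] [56.3 56.4] 69.4 circ [ 611.2 -284.3] 28.5
(500, 150, 71, 22) rect [ 601.4 -126.7] [49.  14.1] 72.7 circ [ 594.7 -124.6] 24.5
```

```bash
python3 plan.py 612.3 -283.4 3 ; python3 -m creep '{"translation":[[-1,-3,8],[-1,-2,18],[0,0,22],[0,0,22],[0,0,20],[0,0,12],[0,0,8],[0,0,4],[0,0,0]],"rotation":[[0,0,0],[0,0,0],[0,0,0],[0,0,0],[0,0,0],[0,0,0],[0,0,0],[0,0,0],[0,0,0]],"claw":[85,85,85,85,85,85,85,85,85]}'; python3 plan.py 612.3 -283.4 3
```

```text
t 3.05 pos [ 612.5 -276.8  120.4] rpy [ 1.7999e+02 -2.0000e-02  1.6181e+02] gap 85.2 F [-0.5  0.8 -0.2]
tool shift [ -1.9  -6.4 117.4] norm 117.6
time: 3.95
tool_pos: [613.3, -282.7, 6.1]
tcp_rot: [-180.0, -0.0, 161.8]
ft_force: [-0.2, 0.8, 0.3]
finger_gap: 85.1
t 3.95 pos [ 613.3 -282.7    6.1] rpy [-1.800e+02 -1.000e-02  1.618e+02] gap 85.1 F [-0.2  0.8  0.3]
tool shift [ 0.8 -1.   3.1] norm 3.4
```

```bash
python3 -m creep '{"translation":[[0,0,2],[0,0,0],[0,0,0],[0,0,0],[0,0,0],[0,0,0]],"rotation":[[0,0,0],[0,0,0],[0,0,0],[0,0,0],[0,0,0],[0,0,0]],"claw":[60,50,50,50,50,50]}' 60; python3 - <<'E'
from h import *
s=snapshot("wrist");cv2.imwrite("pics/w2.png",s["frame"][:,:,::-1])
E
```

```text
time: 4.55
tool_pos: [614.3, -283.4, 5.9]
tcp_rot: [-180.0, 0.1, 161.8]
ft_force: [-0.8, 0.6, 6.2]
finger_gap: 56.4
```

View pics/w2.png

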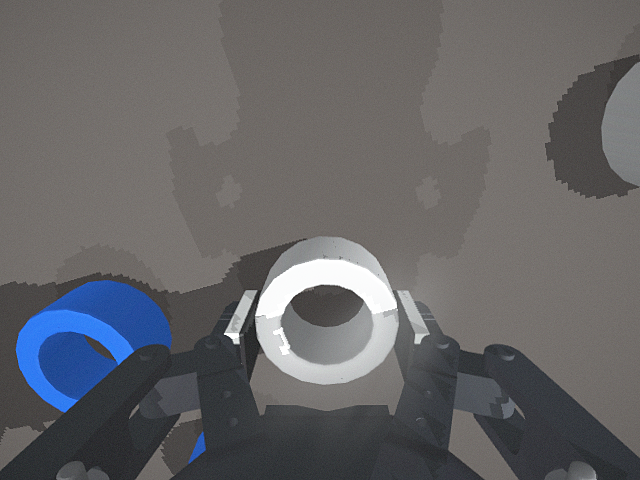

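```bash
python3 -m creep '{"translation":[[0,0,-4],[0,0,-10],[0,0,-20],[0,0,-25],[0,0,-25],[0,0,-15],[0,0,-4],[0,0,0]],"rotation":[[0,0,0],[0,0,0],[0,0,0],[0,0,0],[0,0,0],[0,0,0],[0,0,0],[0,0,0]],"claw":[50,50,50,50,50,50,50,50]}'; python3 plan.py 495 225 106 161.8 12
```

```text
time: 5.4
tool_pos: [613.5, -282.9, 107.7]
tcp_rot: [-180.0, 0.0, 161.8]
ft_force: [0.7, -0.3, -4.0]
finger_gap: 56.5
t 5.4 pos [ 613.5 -282.9  107.7] rpy [-1.7999e+02  5.0000e-02  1.6179e+02] gap 56.5 F [ 0.7 -0.3 -4. ]
tool shift [271.3 445.4   1.4] norm 521.5
per row [22.61 37.12  0.12]
rotvec [-0.0001  0.0008 -0.0001] per row [-0.      0.0001 -0.    ]
```

```bash
python3 -m creep '{"translation":[[10,16,0],[20,33,0],[26,42,0],[26,42,0],[26,42,0],[26,42,0],[26,42,0],[26,42,0],[26,42,0],[26,42,0]],"rotation":[[0,0,0],[0,0,0],[0,0,0],[0,0,0],[0,0,0],[0,0,0],[0,0,0],[0,0,0],[0,0,0],[0,0,0]],"claw":[50,50,50,50,50,50,50,50,50,50]}';python3 -m creep '{"translation":[[18,32,0],[10,19,0],[5,9,0],[0,0,0],[0,0,0]],"rotation":[[0,0,0],[0,0,0],[0,0,0],[0,0,0],[0,0,0]],"claw":[50,50,50,50,50]}'; python3 plan.py 495 225 106 161.8 
python3 - <<'E'
from wm import *
s=snapshot("wrist");cv2.imwrite("pics/w3.png",s["frame"][:,:,::-1]); print(proj(s,[[495,225,21],[495,225,9]]))
s=snapshot("top");zoom(s["frame"],130,195,160,130,4,"t3.png")
E
```

```text
time: 6.4
tool_pos: [505.5, 158.8, 105.5]
tcp_rot: [-179.9, -0.1, 161.8]
ft_force: [1.2, -0.5, -4.7]
finger_gap: 56.7
time: 6.9
tool_pos: [494.7, 223.5, 106.4]
tcp_rot: [-179.9, -0.0, 161.8]
ft_force: [-0.1, -0.5, -3.2]
finger_gap: 56.5
t 6.9 pos [494.7 223.5 106.4] rpy [-1.7992e+02 -5.0000e-02  1.6178e+02] gap 56.5 F [-0.1 -0.5 -3.2]
tool shift [0.2 1.5 0.4] norm 1.6
rotvec [-0.0014 -0.0008 -0.0003] per row 
[[330.33054644 243.40734979]
 [330.17234484 238.25009479]]
```

View pics/w3.png

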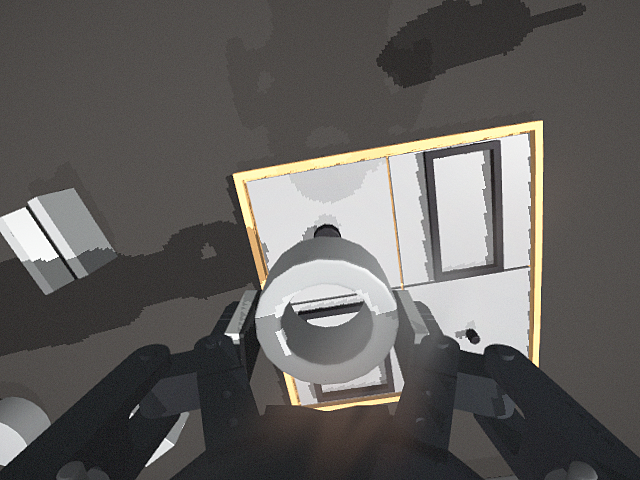

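View pics/t3.png

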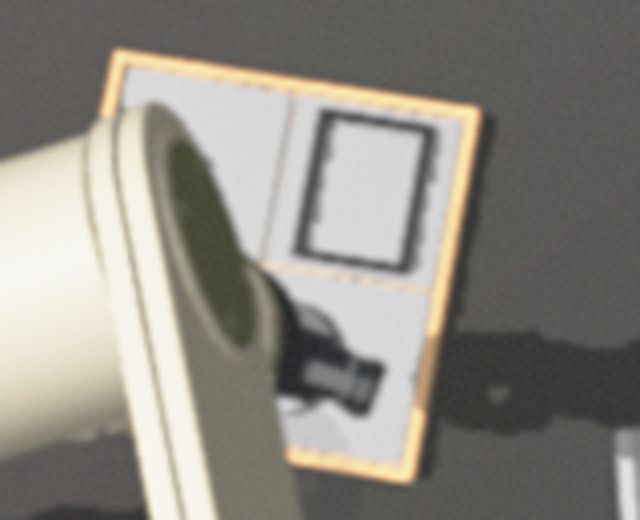

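```bash
python3 - <<'E'
from wm import *
s=snapshot("wrist");f=s["frame"]
zoom(f,220,110,340,300,2,"w3z.png")
u=np.array([np.cos(np.radians(-8.3)),np.sin(np.radians(-8.3))]);v=np.array([-u[1],u[0]]);c=np.array([551.6,267.3])
for a,b in((-1,-1),(-1,1),(1,1),(1,-1)):
    p=c+106*(a*u+b*v); print(a,b,p,proj(s,[[*p,12]]))
for a,b,z in((-1,-1,21),(1,1,21),(-1,1,15),(1,-1,15)):
    p=c+50*(a*u+b*v); print("nest",a,b,p,proj(s,[[*p,z]]))
R,G,B=[f[:,:,i].astype(int) for i in range(3)]
d=((f.max(2)<75)).astype(np.uint8)
k=np.zeros_like(d);k[215:245,310:345]=1;k[320:350,455:490]=1;k[130:290,415:510]=1
for c in cv2.findContours(d*k,0,1)[0]:
    if cv2.contourArea(c)>20: print(cv2.boundingRect(c)); P=ray(s,c[:,0],15 if cv2.contourArea(c)>900 else 21)[:,:2].astype(np.float32); print(cv2.minAreaRect(P))
E
```

```text
-1 -1 [431.40850905 177.71202366] [[236.32283941 175.51421492]]
-1 1 [462.01202366 387.49149095] [[544.86697317 121.63150661]]
1 1 [671.79149095 356.88797634] [[539.75067664 378.54550718]]
1 -1 [641.18797634 147.10850905] [[297.84900169 415.52219116]]
nest -1 -1 [494.9059005 225.0415206] [[330.51502589 242.30010244]]
nest 1 1 [608.2940995 309.5584794] [[478.30385369 340.79550897]]
nest -1 1 [509.3415206 323.9940995] [[469.69870964 216.25946177]]
nest 1 -1 [593.8584794 210.6059005] [[351.5398278  355.91970155]]
(455, 341, 5, 9)
((606.5400390625, 292.779296875), (3.1722018718719482, 7.869261264801025), 78.80038452148438)
(466, 328, 14, 14)
((601.1792602539062, 306.1214294433594), (14.721545219421387, 7.217563629150391), 17.240585327148438)
(314, 223, 27, 15)
((485.4176025390625, 225.40203857421875), (18.139949798583984, 9.757963180541992), 73.99466705322266)
(479, 148, 19, 120)
((508.1587829589844, 338.9342041015625), (13.165776252746582, 83.75276184082031), 74.05268859863281)
(423, 140, 70, 111)
((479.5165100097656, 304.6913146972656), (38.098541259765625, 82.41574096679688), 48.2330322265625)
```

View pics/w3z.png

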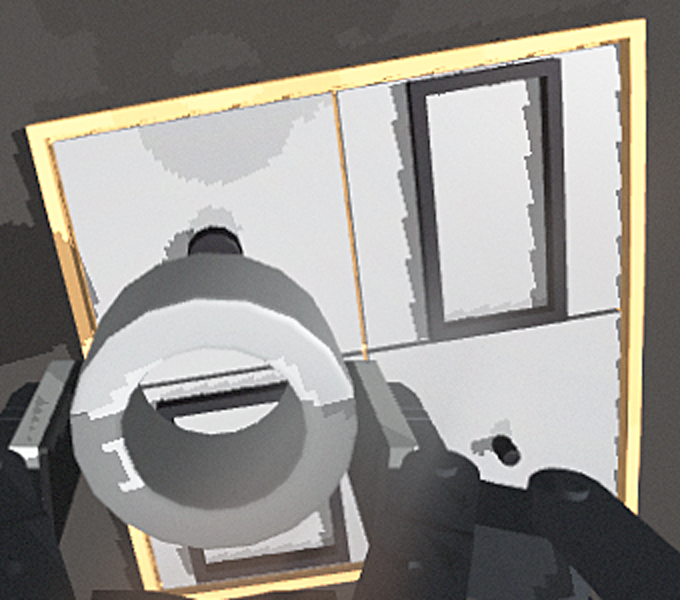

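```bash
python3 -m creep '{"translation":[[-0.6,0.6,8],[0,0,18],[0,0,22],[0,0,20],[0,0,12],[0,0,5],[0,0,1],[0,0,0]],"rotation":[[0,0,0],[0,0,0],[0,0,0],[0,0,0],[0,0,0],[0,0,0],[0,0,0],[0,0,0]],"claw":[50,50,50,50,50,50,50,50]}'; python3 plan.py 495.3 224 14 161.8 
```

```text
time: 7.85
tool_pos: [496.3, 225.1, 22.0]
tcp_rot: [180.0, 0.1, 161.8]
ft_force: [0.1, -0.8, -4.6]
finger_gap: 56.4
t 7.85 pos [496.3 225.1  22. ] rpy [1.7996e+02 5.0000e-02 1.6178e+02] gap 56.4 F [ 0.1 -0.8 -4.6]
tool shift [ 0.7 -1.4  8. ] norm 8.1
rotvec [ 0.0007  0.0009 -0.0003] per row
```

```bash
python3 -m creep '{"translation":[[0.5,-0.7,2],[0,0,1],[0,0,1],[0,0,1],[0,0,0.5],[0,0,0]],"rotation":[[0,0,0],[0,0,0],[0,0,0],[0,0,0],[0,0,0],[0,0,0]],"claw":[50,50,50,50,50,50]}';python3 -m creep '{"translation":[[0,0,0.5],[0,0,0.5],[0,0,0]],"rotation":[[0,0,0],[0,0,0],[0,0,0]],"claw":[50,50,50]}'
```

```text
time: 8.45
tool_pos: [494.9, 224.5, 15.7]
tcp_rot: [-180.0, -0.0, 161.8]
ft_force: [-0.6, 0.1, -3.1]
finger_gap: 56.7
time: 8.75
tool_pos: [495.0, 224.5, 14.9]
tcp_rot: [180.0, 0.0, 161.8]
ft_force: [0.1, 0.3, -1.6]
finger_gap: 56.3
```

```bash
python3 -m creep '{"translation":[[0,0,0.5],[0,0,0.5],[0,0,0]],"rotation":[[0,0,0],[0,0,0],[0,0,0]],"claw":[50,50,50]}'
```

```text
time: 9.05
tool_pos: [495.1, 224.5, 14.8]
tcp_rot: [-180.0, -0.0, 161.8]
ft_force: [-6.2, -2.9, 9.2]
finger_gap: 56.6
```

```bash
python3 -m creep '{"translation":[[0,0,0],[0,0,0],[0,0,0],[0,0,0]],"rotation":[[0,0,0],[0,0,0],[0,0,0],[0,0,0]],"claw":[60,66,70,70]}';python3 -m creep '{"translation":[[0,0,-5],[0,0,-15],[0,0,-25],[0,0,-25],[0,0,-15],[0,0,0]],"rotation":[[0,0,0],[0,0,0],[0,0,0],[0,0,0],[0,0,0],[0,0,0]],"claw":[70,70,70,75,85,85]}'; python3 - <<'E'
from wm import *
s=snapshot("wrist");cv2.imwrite("pics/w4.png",s["frame"][:,:,::-1])
blobs(s,225,39,(200,150,600,300)); 
E
python3 plan.py 437.2 -119.2 106 161.8
```

```text
time: 9.45
tool_pos: [495.1, 224.5, 13.8]
tcp_rot: [180.0, 0.0, 161.8]
ft_force: [0.4, 0.5, -0.4]
finger_gap: 69.9
time: 10.05
tool_pos: [497.3, 225.3, 102.5]
tcp_rot: [179.8, 0.3, 161.8]
ft_force: [0.4, -0.8, -0.4]
finger_gap: 85.2
(283, 206, 86, 82) rect [491.8 225.6] [55.2 52.5] 26.0 circ [492.5 224.7] 27.9
(501, 150, 28, 50) rect [483.3 348.5] [16.8 29.8] 81.4 circ [483.1 347.2] 16.3
t 10.1 pos [496.1 224.9 100.5] rpy [1.7988e+02 1.5000e-01 1.6179e+02] gap 84.5 F [ 0.1 -0.   0.5]
tool shift [ -51.5 -345.3   -6.1] norm 349.1
rotvec [ 0.002   0.0027 -0.0001] per row
```

View pics/w4.png

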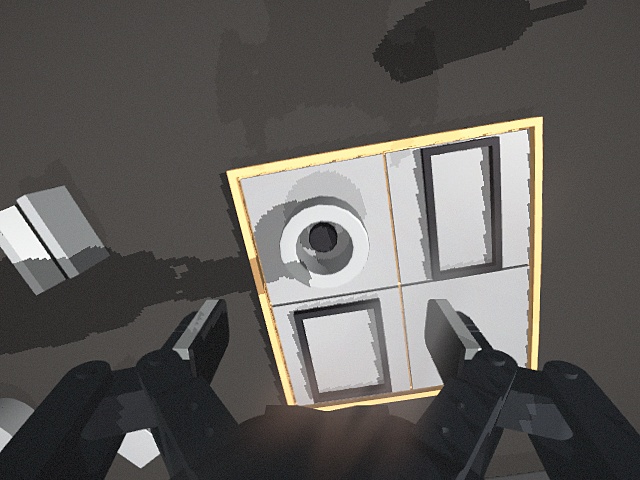

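```bash
python3 -m creep '{"translation":[[-2,-14,0],[-4,-28,0],[-6,-40,0],[-6,-40,0],[-6,-40,0],[-6,-40,0],[-6,-40,0],[-6,-40,0],[-5,-34,0],[-3,-20,0]],"rotation":[[0,0,0],[0,0,0],[0,0,0],[0,0,0],[0,0,0],[0,0,0],[0,0,0],[0,0,0],[0,0,0],[0,0,0]],"claw":[85,85,85,85,85,85,85,85,85,85]}';python3 -m creep '{"translation":[[-1.5,-9,0],[0,0,0],[0,0,0]],"rotation":[[0,0,0],[0,0,0],[0,0,0]],"claw":[85,85,85]}'
python3 - <<'E'
from wm import *
s=snapshot("wrist");cv2.imwrite("pics/w5.png",s["frame"][:,:,::-1])
blobs(s,225,30,(200,150,450,300)); 
E
python3 plan.py 437.2 -119.2 3 161.8
```

```text
time: 11.1
tool_pos: [435.1, -112.7, 97.1]
tcp_rot: [-180.0, -0.2, 161.7]
ft_force: [0.3, 0.6, -0.3]
finger_gap: 85.1
time: 11.4
tool_pos: [435.6, -118.7, 98.1]
tcp_rot: [180.0, -0.1, 161.8]
ft_force: [0.9, -0.6, -0.3]
finger_gap: 84.8
(291, 221, 66, 62) rect [ 434.7 -121.2] [41.8 42.1] 27.2 circ [ 434.8 -121.6] 21.7
t 11.45 pos [ 435.8 -118.4   98.3] rpy [ 1.7998e+02 -6.0000e-02  1.6183e+02] gap 85.0 F [-0.5  0.4 -0.2]
tool shift [-1.6 -0.4 95.3] norm 95.3
rotvec [ 0.0004 -0.0011  0.0005] per row
```

View pics/w5.png

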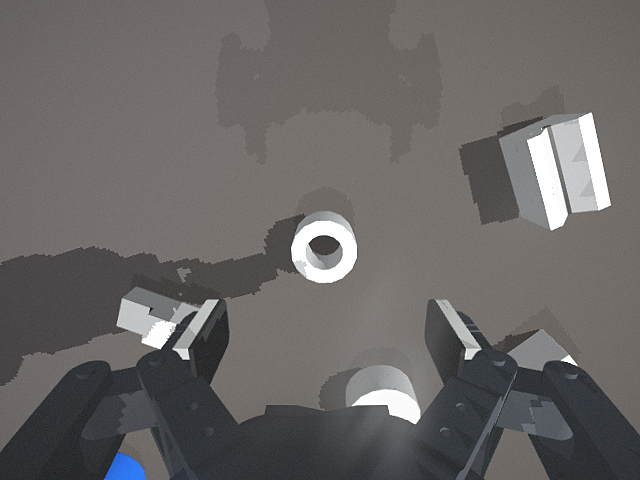

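```bash
python3 -m creep '{"translation":[[-0.7,-1.6,8],[0,0,18],[0,0,22],[0,0,22],[0,0,13],[0,0,6],[0,0,2],[0,0,0]],"rotation":[[0,0,0],[0,0,0],[0,0,0],[0,0,0],[0,0,0],[0,0,0],[0,0,0],[0,0,0]],"claw":[85,85,85,85,85,75,65,60]}'; python3 -m creep '{"translation":[[0,0,0],[0,0,0],[0,0,0],[0,0,0],[0,0,0]],"rotation":[[0,0,0],[0,0,0],[0,0,0],[0,0,0],[0,0,0]],"claw":[50,36,36,36,36]}'
```

```text
time: 12.25
tool_pos: [436.7, -121.1, 8.2]
tcp_rot: [-180.0, 0.0, 161.8]
ft_force: [-0.4, -0.1, -0.0]
finger_gap: 60.0
time: 12.75
tool_pos: [437.4, -121.5, 9.2]
tcp_rot: [180.0, 0.1, 161.8]
ft_force: [-2.2, 1.3, 5.5]
finger_gap: 41.5
```

```bash
python3 -m creep '{"translation":[[0,0,-4],[0,0,-10],[0,0,-20],[0,0,-25],[0,0,-25],[0,0,-15],[0,0,-4],[0,0,0]],"rotation":[[0,0,0],[0,0,0],[0,0,0],[0,0,0],[0,0,0],[0,0,0],[0,0,0],[0,0,0]],"claw":[36,36,36,36,36,36,36,36]}'; python3 plan.py 608 309 110 161.8 12
```

```text
time: 13.55
tool_pos: [436.8, -121.3, 111.7]
tcp_rot: [-180.0, 0.1, 161.8]
ft_force: [0.0, -0.5, -2.1]
finger_gap: 41.6
t 13.55 pos [ 436.8 -121.3  111.7] rpy [-1.7999e+02  1.0000e-01  1.6179e+02] gap 41.6 F [ 0.  -0.5 -2.1]
tool shift [-28.2 462.3   1.6] norm 463.1
per row [-2.35 38.52  0.14]
rotvec [-0.0001  0.0018 -0.0002] per row [-0.      0.0001 -0.    ]
```

```bash
python3 -m creep '{"translation":[[-1,15,0],[-2,30,0],[-2.6,45,0],[-2.6,45,0],[-2.6,45,0],[-2.6,45,0],[-2.6,45,0],[-2.6,45,0],[-2.6,45,0],[-2.6,45,0]],"rotation":[[0,0,0],[0,0,0],[0,0,0],[0,0,0],[0,0,0],[0,0,0],[0,0,0],[0,0,0],[0,0,0],[0,0,0]],"claw":[36,36,36,36,36,36,36,36,36,36]}';python3 -m creep '{"translation":[[-2,32,0],[-1.5,18,0],[-1,7,0],[0,0,0],[0,0,0]],"rotation":[[0,0,0],[0,0,0],[0,0,0],[0,0,0],[0,0,0]],"claw":[36,36,36,36,36]}'; python3 plan.py 608 309 110 161.8 
python3 - <<'E'
from wm import *
s=snapshot("wrist");cv2.imwrite("pics/w6.png",s["frame"][:,:,::-1]); print(proj(s,[[608.3,309.3,21],[608.3,309.3,9]]))
E
```

```text
time: 14.55
tool_pos: [584.7, 257.7, 108.6]
tcp_rot: [-179.9, -0.1, 161.8]
ft_force: [1.3, -0.3, -2.5]
finger_gap: 41.3
time: 15.05
tool_pos: [606.9, 307.8, 109.7]
tcp_rot: [-179.9, -0.1, 161.8]
ft_force: [0.4, -0.5, -1.6]
finger_gap: 41.7
t 15.05 pos [606.9 307.8 109.7] rpy [-1.7991e+02 -7.0000e-02  1.6177e+02] gap 41.7 F [ 0.4 -0.5 -1.6]
tool shift [-0.7  1.5 -0.3] norm 1.7
rotvec [-0.0016 -0.0013 -0.0006] per row 
[[330.89741633 243.34069735]
 [330.71893212 238.2626166 ]]
```

View pics/w6.png

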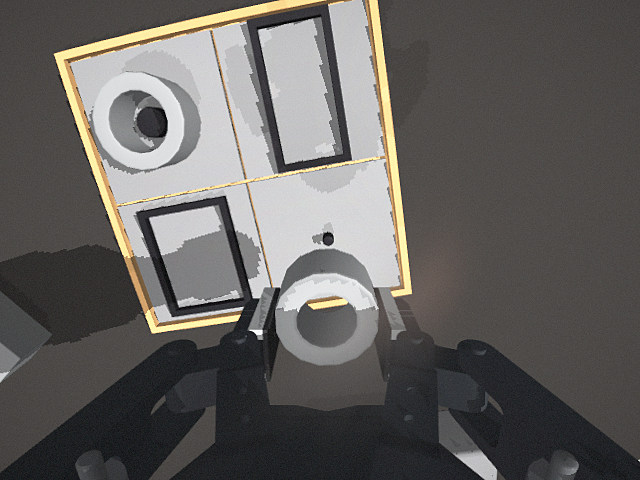

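```bash
python3 -m creep '{"translation":[[-1.2,0.6,8],[0,0,18],[0,0,22],[0,0,20],[0,0,11],[0,0,5],[0,0,2],[0,0,0]],"rotation":[[0,0,0],[0,0,0],[0,0,0],[0,0,0],[0,0,0],[0,0,0],[0,0,0],[0,0,0]],"claw":[36,36,36,36,36,36,36,36]}'; python3 plan.py 608.5 308.2 18 161.8;  python3 -m creep '{"translation":[[0,0,1],[0,0,1],[0,0,0.5],[0,0,0.5],[0,0,0]],"rotation":[[0,0,0],[0,0,0],[0,0,0],[0,0,0],[0,0,0]],"claw":[36,36,36,36,36]}'
```

```text
time: 15.9
tool_pos: [609.3, 309.3, 25.3]
tcp_rot: [180.0, 0.0, 161.8]
ft_force: [-0.3, 0.3, -2.3]
finger_gap: 41.7
t 15.9 pos [609.3 309.3  25.3] rpy [1.7997e+02 4.0000e-02 1.6179e+02] gap 41.7 F [-0.3  0.3 -2.3]
tool shift [ 0.4 -1.3  7.3] norm 7.4
rotvec [ 0.0005  0.0007 -0.0002] per row 
time: 16.4
tool_pos: [608.8, 309.1, 21.8]
tcp_rot: [-180.0, 0.0, 161.8]
ft_force: [0.2, -0.5, -2.1]
finger_gap: 41.9
```

```bash
python3 -m creep '{"translation":[[0,0,1],[0,0,0.7],[0,0,0.5],[0,0,0.5],[0,0,0]],"rotation":[[0,0,0],[0,0,0],[0,0,0],[0,0,0],[0,0,0]],"claw":[36,36,36,36,36]}'; python3 -m creep '{"translation":[[0,0,0.6],[0,0,0.5],[0,0,0]],"rotation":[[0,0,0],[0,0,0],[0,0,0]],"claw":[36,36,36]}'
```

```text
time: 16.9
tool_pos: [608.8, 309.1, 18.9]
tcp_rot: [-180.0, -0.0, 161.8]
ft_force: [0.2, 0.0, -2.6]
finger_gap: 41.8
time: 17.2
tool_pos: [608.9, 309.2, 18.3]
tcp_rot: [180.0, 0.0, 161.8]
ft_force: [-1.2, -1.2, 1.1]
finger_gap: 41.6
```

```bash
python3 -m creep '{"translation":[[0,0,0.4],[0,0,0]],"rotation":[[0,0,0],[0,0,0]],"claw":[36,36]}'; python3 -m creep '{"translation":[[0,0,0],[0,0,0],[0,0,0],[0,0,0]],"rotation":[[0,0,0],[0,0,0],[0,0,0],[0,0,0]],"claw":[45,52,56,56]}';python3 -m creep '{"translation":[[0,0,-5],[0,0,-15],[0,0,-25],[0,0,-25],[0,0,-15],[0,0,0]],"rotation":[[0,0,0],[0,0,0],[0,0,0],[0,0,0],[0,0,0],[0,0,0]],"claw":[56,56,65,75,85,85]}'; python3 - <<'E'
from wm import *
s=snapshot("wrist");cv2.imwrite("pics/w7.png",s["frame"][:,:,::-1])
E
python3 plan.py 434 39 115 186
```

```text
time: 17.4
tool_pos: [609.0, 309.2, 18.3]
tcp_rot: [180.0, 0.0, 161.8]
ft_force: [-3.4, -0.7, 5.0]
finger_gap: 41.8
time: 17.8
tool_pos: [608.9, 309.2, 17.5]
tcp_rot: [180.0, 0.0, 161.8]
ft_force: [-1.0, -1.0, 0.3]
finger_gap: 55.9
time: 18.4
tool_pos: [611.2, 310.1, 107.2]
tcp_rot: [179.7, 0.3, 161.8]
ft_force: [0.6, 0.6, 0.5]
finger_gap: 85.0
t 18.45 pos [610.  309.6 104.7] rpy [1.7986e+02 1.6000e-01 1.6179e+02] gap 85.1 F [-0.6 -0.9 -0.4]
tool shift [  82.6 -312.   -11.2] norm 323.0
rotvec [ 0.0017  0.0032 -0.4225] per row
```

View pics/w7.png

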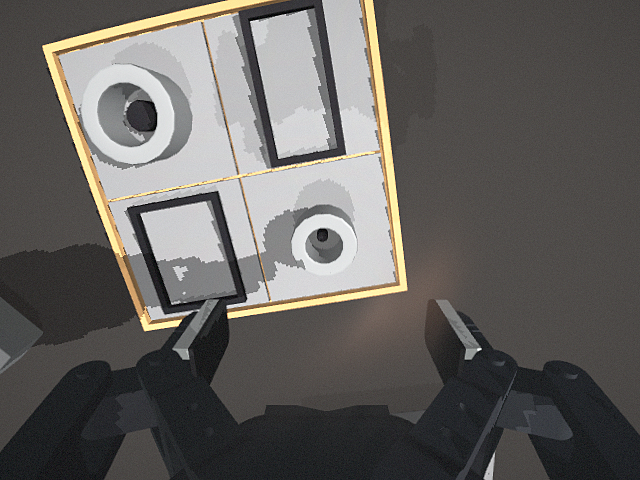

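```bash
python3 -m creep '{"translation":[[4,-14,-1],[8,-28,-1],[11.5,-42,-1],[11.5,-42,-1],[11.5,-42,-1],[11.5,-42,-1],[11.5,-42,-1],[8,-32,0],[4,-20,0],[1,-8,0]],"rotation":[[0,0,0],[0,0,0],[0,0,0],[0,0,0],[0,0,0],[0,0,0],[0,0,0],[0,0,0],[0,0,0],[0,0,0]],"claw":[85,85,85,85,85,85,85,85,85,85]}';python3 -m creep '{"translation":[[0,0,0],[0,0,0],[0,0,0],[0,0,0],[0,0,0],[0,0,0]],"rotation":[[0,0,-0.08],[0,0,-0.14],[0,0,-0.14],[0,0,-0.06],[0,0,0],[0,0,0]],"claw":[85,85,85,85,85,85]}'
python3 - <<'E'
from wm import *
s=snapshot("wrist");cv2.imwrite("pics/w8.png",s["frame"][:,:,::-1])
blobs(s,225,36,(200,150,450,300)); 
E
python3 plan.py 434 39 8 186
```

```text
time: 19.45
tool_pos: [431.1, 37.2, 108.1]
tcp_rot: [-179.9, -0.1, 161.7]
ft_force: [0.2, 0.5, 0.2]
finger_gap: 84.8
time: 20.05
tool_pos: [432.8, 38.9, 109.0]
tcp_rot: [180.0, -0.1, -174.2]
ft_force: [0.7, -0.4, 1.1]
finger_gap: 85.2
(344, 204, 14, 86) rect [429.9  53.2] [59.6  8. ] 5.7 circ [429.9  53.1] 30.1
(295, 201, 30, 89) rect [431.6  26.5] [61.5 18.4] 6.1 circ [431.6  26.5] 32.0
t 20.1 pos [432.9  38.8 109.1] rpy [ 1.7999e+02 -5.0000e-02 -1.7424e+02] gap 85.0 F [-0.5 -1.2 -0.6]
tool shift [ -1.2   0.  101.1] norm 101.1
rotvec [ 0.0002 -0.0008 -0.0041] per row
```

View pics/w8.png

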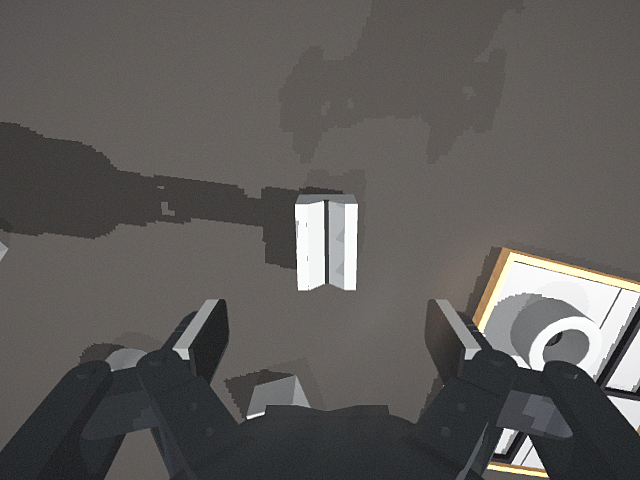

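```bash
python3 -m creep '{"translation":[[0.5,0.5,8],[0,0,18],[0,0,24],[0,0,24],[0,0,14],[0,0,8],[0,0,3],[0,0,0]],"rotation":[[0,0,0],[0,0,0],[0,0,0],[0,0,0],[0,0,0],[0,0,0],[0,0,0],[0,0,0]],"claw":[85,85,85,85,85,75,65,60]}'; python3 -m creep '{"translation":[[0,0,0],[0,0,0],[0,0,0],[0,0,0],[0,0,0],[0,0,0]],"rotation":[[0,0,0],[0,0,0],[0,0,0],[0,0,0],[0,0,0],[0,0,0]],"claw":[50,40,32,32,32,32]}' 80
python3 - <<'E'
from wm import *
s=snapshot("wrist");cv2.imwrite("pics/w9.png",s["frame"][:,:,::-1])
E
```

```text
time: 20.9
tool_pos: [432.4, 39.0, 10.5]
tcp_rot: [180.0, -0.0, -174.2]
ft_force: [-0.1, -0.3, 0.2]
finger_gap: 60.0
time: 21.5
tool_pos: [433.4, 38.8, 11.9]
tcp_rot: [-180.0, 0.1, -174.1]
ft_force: [-2.0, 0.0, 5.9]
finger_gap: 38.3
```

View pics/w9.png

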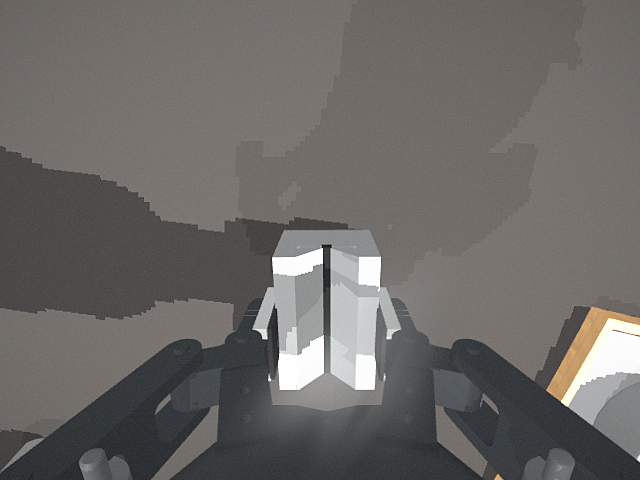

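```bash
python3 -m creep '{"translation":[[0,0,-4],[0,0,-10],[0,0,-20],[0,0,-25],[0,0,-25],[0,0,-15],[0,0,-4],[0,0,0]],"rotation":[[0,0,0],[0,0,0],[0,0,0],[0,0,0.06],[0,0,0.1],[0,0,0.08],[0,0,0],[0,0,0]],"claw":[32,32,32,32,32,32,32,32]}'; python3 plan.py 593.5 209.5 114 171.7 8
```

```text
time: 22.35
tool_pos: [432.7, 39.0, 114.1]
tcp_rot: [180.0, 0.1, 172.2]
ft_force: [-0.4, 0.1, -6.2]
finger_gap: 38.8
t 22.35 pos [432.7  39.  114.1] rpy [1.7999e+02 7.0000e-02 1.7225e+02] gap 38.8 F [-0.4  0.1 -6.2]
tool shift [-136.3  190.6    0.3] norm 234.4
per row [-17.04  23.83   0.04]
rotvec [0.0002 0.0012 0.0095] per row [0.     0.0001 0.0012]
```

```bash
python3 -m creep '{"translation":[[-7,10,0],[-16,22,0],[-24,33,0],[-24,33,0],[-24,33,0],[-24,33,0],[-11,17,0],[-5,8,0],[-1.3,1.6,0],[0,0,0]],"rotation":[[0,0,0],[0,0,0],[0,0,0],[0,0,0],[0,0,0],[0,0,0],[0,0,0],[0,0,0.009],[0,0,0],[0,0,0]],"claw":[32,32,32,32,32,32,32,32,32,32]}'; python3 -m creep '{"translation":[[0,0,0]],"rotation":[[0,0,0]],"claw":[32]}'
python3 plan.py 593.5 209.5 114 171.7 8
python3 - <<'E'
from wm import *
s=snapshot("wrist")
u=np.array([np.cos(np.radians(-8.3)),np.sin(np.radians(-8.3))]);v=np.array([-u[1],u[0]]);c=np.array([593.9,210.6])
q=proj(s,[[*(c+a*38*u+b*28*v),15] for a,b in((-1,-1),(-1,1),(1,1),(1,-1))]); print(q)
im=s["frame"].copy(); cv2.polylines(im,[np.int32(q)],True,(255,0,0),1)
cv2.imwrite("pics/w10.png",im[:,:,::-1])
E
```

```text
time: 23.35
tool_pos: [592.8, 208.7, 112.4]
tcp_rot: [-179.9, -0.1, 171.6]
ft_force: [-0.1, 0.6, -5.7]
finger_gap: 38.4
time: 23.45
tool_pos: [592.9, 208.2, 113.1]
tcp_rot: [-180.0, -0.1, 171.6]
ft_force: [-0.2, -0.7, -5.7]
finger_gap: 38.5
t 23.45 pos [592.9 208.2 113.1] rpy [-1.7996e+02 -6.0000e-02  1.7157e+02] gap 38.5 F [-0.2 -0.7 -5.7]
tool shift [-0.4  1.4 -0.9] norm 1.7
per row [-0.05  0.18 -0.12]
rotvec [-0.0007 -0.0011 -0.0023] per row [-0.0001 -0.0001 -0.0003]
[[291.9235976  187.90391943]
 [371.61357316 187.71040274]
 [368.00936925 286.35489187]
 [295.1638466  286.54015407]]
```

View pics/w10.png

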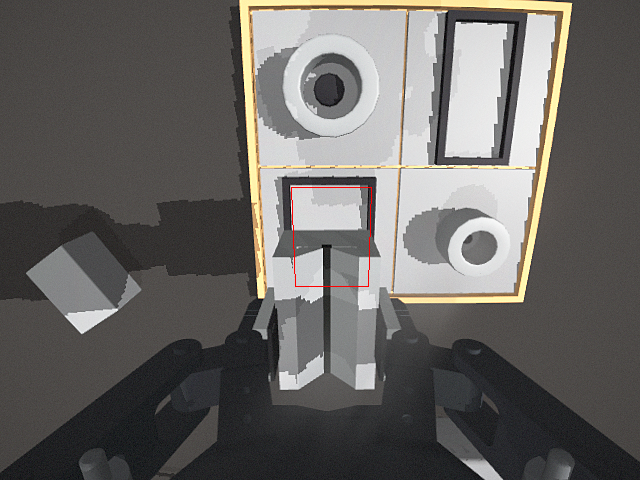

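```bash
python3 -m creep '{"translation":[[0,0.6,8],[0,0,18],[0,0,22],[0,0,20],[0,0,11],[0,0,5],[0,0,2],[0,0,0]],"rotation":[[0,0,0],[0,0,0],[0,0,0],[0,0,0],[0,0,0],[0,0,0],[0,0,0],[0,0,0]],"claw":[32,32,32,32,32,32,32,32]}'; python3 plan.py 593.6 209.5 20 171.7;  python3 -m creep '{"translation":[[0,0,1.5],[0,0,1.5],[0,0,1],[0,0,0.5],[0,0,0]],"rotation":[[0,0,0],[0,0,0],[0,0,0],[0,0,0],[0,0,0]],"claw":[32,32,32,32,32]}'
```

```text
time: 24.3
tool_pos: [594.3, 209.7, 28.4]
tcp_rot: [180.0, 0.1, 171.6]
ft_force: [-0.5, -0.6, -6.7]
finger_gap: 38.4
t 24.3 pos [594.3 209.7  28.4] rpy [1.7997e+02 6.0000e-02 1.7159e+02] gap 38.4 F [-0.5 -0.6 -6.7]
tool shift [ 0.7 -0.3  8.4] norm 8.4
rotvec [ 0.0005  0.0011 -0.002 ] per row 
time: 24.8
tool_pos: [593.7, 209.6, 23.0]
tcp_rot: [-180.0, -0.0, 171.6]
ft_force: [0.9, 0.7, -5.6]
finger_gap: 38.3
```

```bash
python3 -m creep '{"translation":[[0,0,0.8],[0,0,0.7],[0,0,0.5],[0,0,0]],"rotation":[[0,0,0],[0,0,0],[0,0,0],[0,0,0]],"claw":[32,32,32,32]}'; python3 -m creep '{"translation":[[0,0,0.5],[0,0,0.3],[0,0,0]],"rotation":[[0,0,0],[0,0,0],[0,0,0]],"claw":[32,32,32]}'
```

```text
time: 25.2
tool_pos: [593.8, 209.6, 21.1]
tcp_rot: [-180.0, 0.0, 171.6]
ft_force: [0.2, -0.1, -5.7]
finger_gap: 38.5
time: 25.5
tool_pos: [593.9, 209.7, 21.0]
tcp_rot: [180.0, 0.0, 171.6]
ft_force: [-3.9, -1.5, 4.7]
finger_gap: 38.6
```

```bash
python3 -m creep '{"translation":[[0,0,0],[0,0,0],[0,0,0],[0,0,0]],"rotation":[[0,0,0],[0,0,0],[0,0,0],[0,0,0]],"claw":[42,48,52,52]}';python3 -m creep '{"translation":[[0,0,-5],[0,0,-15],[0,0,-25],[0,0,-25],[0,0,-15],[0,0,0]],"rotation":[[0,0,0],[0,0,0],[0,0,0],[0,0,0],[0,0,0],[0,0,0]],"claw":[52,52,60,70,70,70]}'; python3 - <<'E'
from wm import *
s=snapshot("wrist");cv2.imwrite("pics/w11.png",s["frame"][:,:,::-1])
E
python3 plan.py 463 -249 112 47.2
```

```text
time: 25.9
tool_pos: [594.1, 209.7, 20.5]
tcp_rot: [180.0, 0.0, 171.6]
ft_force: [0.1, 0.5, -0.1]
finger_gap: 51.8
time: 26.5
tool_pos: [596.1, 210.3, 109.5]
tcp_rot: [179.9, 0.3, 171.6]
ft_force: [0.0, -0.1, 0.2]
finger_gap: 69.9
t 26.55 pos [594.9 209.9 107.2] rpy [179.92   0.18 171.59] gap 70.0 F [ 0.7 -0.2  0.3]
tool shift [  63.4 -473.3   -5.7] norm 477.5
rotvec [4.200e-03 4.000e-04 2.171e+00] per row
```

View pics/w11.png

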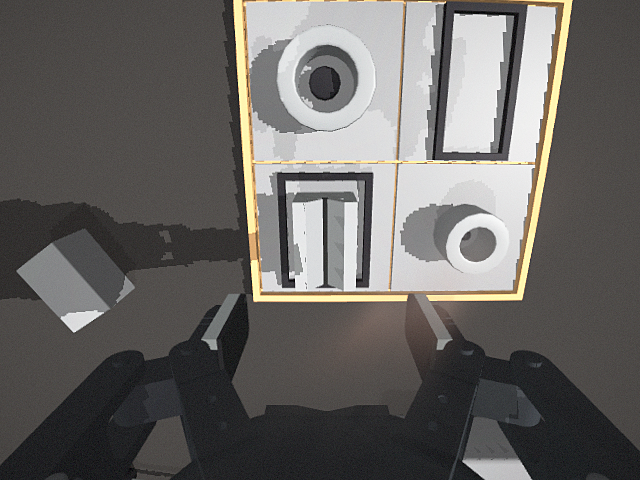

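```bash
python3 -m creep '{"translation":[[2,-15,-1],[4,-30,-1],[5.7,-43,-1],[5.7,-43,-1],[5.7,-43,-1],[5.7,-43,-1],[5.7,-43,0],[5.7,-43,0],[5.7,-43,0],[5.7,-43,0]],"rotation":[[0,0,0],[0,0,0],[0,0,0],[0,0,0],[0,0,0],[0,0,0],[0,0,0],[0,0,0],[0,0,0],[0,0,0]],"claw":[70,70,70,70,70,70,70,70,70,70]}';python3 -m creep '{"translation":[[5.5,-42,0],[4,-28,0],[2.3,-14,0],[0,0,0],[0,0,0],[0,0,0],[0,0,0],[0,0,0],[0,0,0],[0,0,0]],"rotation":[[0,0,0],[0,0,0],[0,0,0.05],[0,0,0.1],[0,0,0.14],[0,0,0.14],[0,0,0.14],[0,0,0.14],[0,0,0.14],[0,0,0.14]],"claw":[70,70,70,70,70,70,70,70,70,70]}';python3 -m creep '{"translation":[[0,0,0],[0,0,0],[0,0,0],[0,0,0],[0,0,0],[0,0,0],[0,0,0],[0,0,0],[0,0,0],[0,0,0]],"rotation":[[0,0,0.14],[0,0,0.14],[0,0,0.14],[0,0,0.14],[0,0,0.14],[0,0,0.14],[0,0,0.14],[0,0,0.12],[0,0,0.08],[0,0,0]],"claw":[70,70,70,70,70,70,70,70,70,70]}'
python3 plan.py 463 -249 112 47.2
python3 - <<'E'
from wm import *
s=snapshot("wrist");cv2.imwrite("pics/w12.png",s["frame"][:,:,::-1])
blobs(s,150,28,(200,120,450,300)); 
E
```

```text
time: 27.55
tool_pos: [483.2, -169.2, 109.5]
tcp_rot: [180.0, -0.2, 171.6]
ft_force: [0.8, 0.1, 0.0]
finger_gap: 70.0
time: 28.55
tool_pos: [460.8, -248.1, 109.9]
tcp_rot: [-179.9, -0.1, 114.4]
ft_force: [-0.1, -0.7, 1.1]
finger_gap: 70.1
time: 29.55
tool_pos: [460.9, -248.2, 110.0]
tcp_rot: [-179.9, 0.0, 47.1]
ft_force: [0.3, -0.7, 0.1]
finger_gap: 70.0
t 29.55 pos [ 460.9 -248.2  110. ] rpy [-1.7987e+02  2.0000e-02  4.7120e+01] gap 70.0 F [ 0.3 -0.7  0.1]
tool shift [ 0.8  2.1 -2. ] norm 3.0
rotvec [-0.0023  0.0003 -0.0014] per row 
(305, 196, 43, 101) rect [ 460.3 -250.5] [71.9 26.3] 50.4 circ [ 460.3 -250.6] 37.7
```

View pics/w12.png

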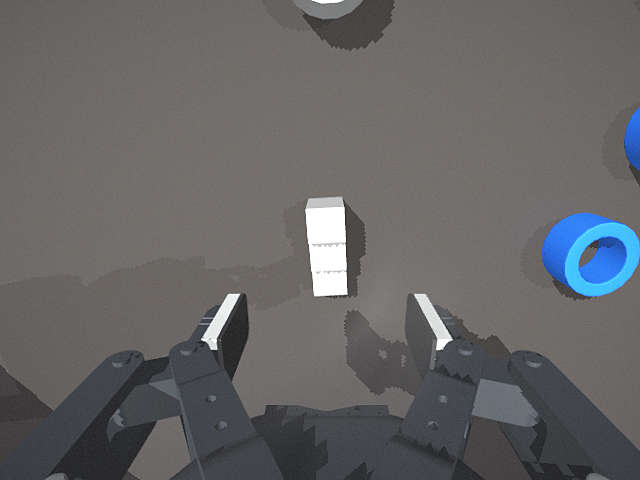

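```bash
python3 -m creep '{"translation":[[3,0.6,8],[2.5,0.6,18],[0,0,24],[0,0,24],[0,0,14],[0,0,8],[0,0,4],[0,0,1.5],[0,0,0]],"rotation":[[0,0,-0.02],[0,0,0],[0,0,0],[0,0,0],[0,0,0],[0,0,0],[0,0,0],[0,0,0],[0,0,0]],"claw":[70,70,65,60,60,55,50,45,45]}' 70; python3 plan.py 465.7 -245.1 8; python3 -m creep '{"translation":[[0,0,0],[0,0,0],[0,0,0],[0,0,0],[0,0,0],[0,0,0]],"rotation":[[0,0,0],[0,0,0],[0,0,0],[0,0,0],[0,0,0],[0,0,0]],"claw":[36,28,20,18,18,18]}' 70
python3 - <<'E'
from wm import *
s=snapshot("wrist");cv2.imwrite("pics/w13.png",s["frame"][:,:,::-1])
E
```

```text
time: 30.5
tool_pos: [467.0, -246.1, 10.5]
tcp_rot: [179.9, -0.0, 48.4]
ft_force: [-0.3, 0.3, 0.0]
finger_gap: 45.2
t 30.5 pos [ 467.  -246.1   10.5] rpy [ 1.7993e+02 -1.0000e-02  4.8420e+01] gap 45.2 F [-0.3  0.3  0. ]
tool shift [-0.1 -1.7  2.5] norm 3.0
time: 31.1
tool_pos: [466.8, -245.9, 10.6]
tcp_rot: [180.0, -0.0, 48.4]
ft_force: [-1.9, 2.4, 4.8]
finger_gap: 23.5
```

View pics/w13.png

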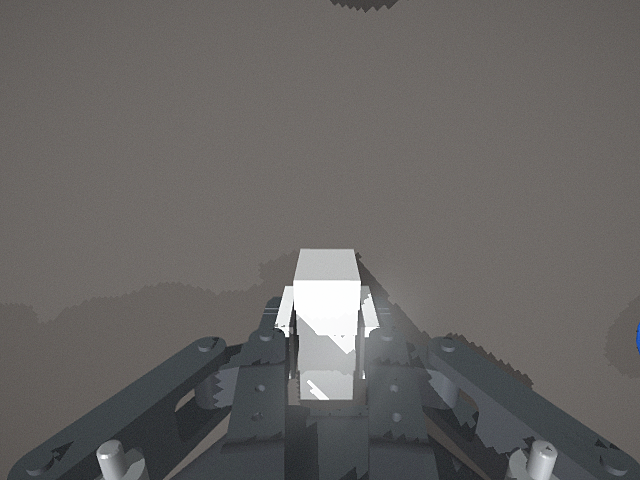

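```bash
python3 -m creep '{"translation":[[0,0,-4],[0,0,-10],[0,0,-20],[0,0,-25],[0,0,-25],[0,0,-15],[0,0,-4],[0,0,0]],"rotation":[[0,0,0],[0,0,0],[0,0,0],[0,0,0],[0,0,0],[0,0,0],[0,0,0],[0,0,0]],"claw":[18,18,18,18,18,18,18,18]}'; python3 plan.py 516.9 321.3 114 -8.3 8
python3 - <<'E'
from wm import *
s=snapshot("wrist");cv2.imwrite("pics/w14.png",s["frame"][:,:,::-1])
E
```

```text
time: 31.95
tool_pos: [466.6, -245.9, 113.0]
tcp_rot: [180.0, -0.0, 48.4]
ft_force: [0.4, -1.3, -5.3]
finger_gap: 23.8
t 31.95 pos [ 466.6 -245.9  113. ] rpy [ 1.7995e+02 -1.0000e-02  4.8400e+01] gap 23.8 F [ 0.4 -1.3 -5.3]
tool shift [ 457.5 -338.9   -1.2] norm 569.4
per row [ 57.19 -42.37  -0.15]
rotvec [ 7.000e-04 -5.000e-04  9.896e-01] per row [ 1.000e-04 -1.000e-04  1.237e-01]
```

View pics/w14.png

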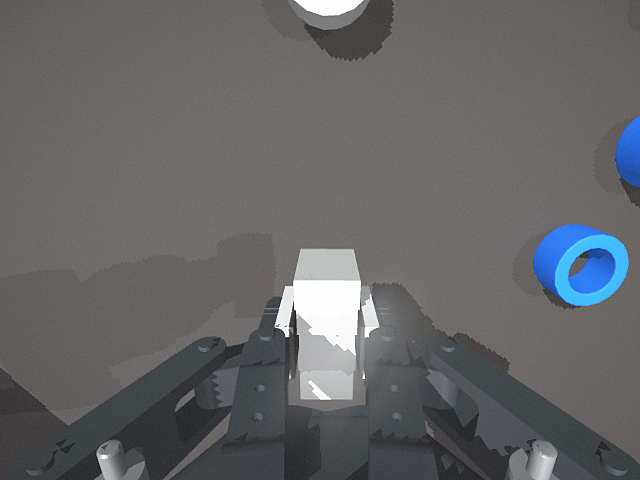

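```bash
python3 -m creep '{"translation":[[12,-9,0],[24,-18,0],[34,-25,0],[34,-25,0],[34,-25,0],[34,-25,0],[34,-25,0],[34,-25,0],[34,-25,0],[34,-25,0]],"rotation":[[0,0,0],[0,0,0],[0,0,0],[0,0,0],[0,0,0],[0,0,0],[0,0,0],[0,0,0],[0,0,0],[0,0,0]],"claw":[18,18,18,18,18,18,18,18,18,18]}';python3 -m creep '{"translation":[[34,-25,0],[34,-25,0],[34,-25,0],[25,-20,0],[15,-11,0],[7,-6,0],[0,0,0]],"rotation":[[0,0,0],[0,0,0],[0,0,0],[0,0,0],[0,0,0],[0,0,0],[0,0,0]],"claw":[18,18,18,18,18,18,18]}';python3 -m creep '{"translation":[[0,0,0],[0,0,0],[0,0,0],[0,0,0],[0,0,0],[0,0,0],[0,0,0],[0,0,0],[0,0,0],[0,0,0]],"rotation":[[0,0,0.06],[0,0,0.12],[0,0,0.14],[0,0,0.14],[0,0,0.14],[0,0,0.14],[0,0,0.13],[0,0,0.08],[0,0,0.04],[0,0,0]],"claw":[18,18,18,18,18,18,18,18,18,18]}'
python3 plan.py 516.9 321.3 114 -8.3
python3 - <<'E'
from wm import *
s=snapshot("wrist")
u=np.array([np.cos(np.radians(-8.3)),np.sin(np.radians(-8.3))]);v=np.array([-u[1],u[0]]);c=np.array([509.3,324])
q=proj(s,[[*(c+a*43*u+b*20.5*v),15] for a,b in((-1,-1),(-1,1),(1,1),(1,-1))]); print(q)
im=s["frame"].copy(); cv2.polylines(im,[np.int32(q)],True,(255,0,0),1)
cv2.imwrite("pics/w15.png",im[:,:,::-1])
E
```

```text
time: 33.0
tool_pos: [499.6, 137.5, 111.2]
tcp_rot: [-179.9, 0.1, 48.4]
ft_force: [1.2, -0.3, -4.7]
finger_gap: 23.9
time: 33.7
tool_pos: [515.0, 321.8, 111.4]
tcp_rot: [-179.9, 0.1, 48.5]
ft_force: [0.6, -1.0, -4.5]
finger_gap: 23.6
time: 34.7
tool_pos: [516.0, 319.5, 112.2]
tcp_rot: [179.9, 0.0, -8.4]
ft_force: [1.4, -1.1, -5.1]
finger_gap: 23.9
t 34.7 pos [516.  319.5 112.2] rpy [ 1.7994e+02  5.0000e-02 -8.4300e+00] gap 23.9 F [ 1.4 -1.1 -5.1]
tool shift [ 0.6 -1.9 -1.8] norm 2.6
rotvec [ 0.0011  0.0008 -0.0023] per row 
[[346.9831078  301.7367482 ]
 [294.27554668 301.86761838]
 [290.46535026 191.94763428]
 [348.85908053 191.76443129]]
```

View pics/w15.png

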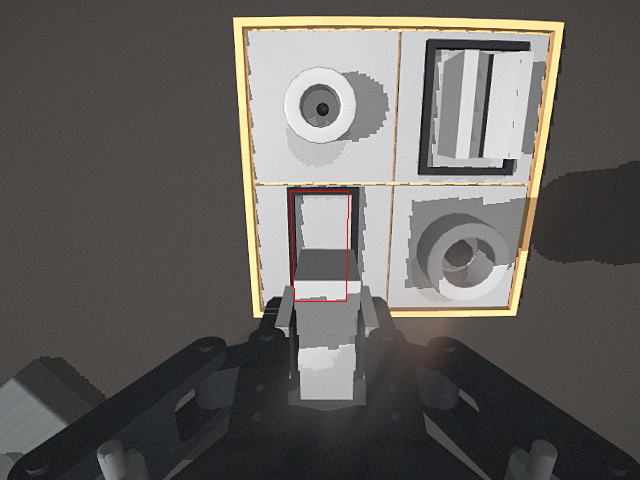

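```bash
python3 -m creep '{"translation":[[0.4,-1.8,8],[0,0,18],[0,0,22],[0,0,20],[0,0,11],[0,0,5],[0,0,2],[0,0,0]],"rotation":[[0,0,0],[0,0,0],[0,0,0],[0,0,0],[0,0,0],[0,0,0],[0,0,0],[0,0,0]],"claw":[18,18,18,18,18,18,18,18]}'; python3 plan.py 517.1 321.6 20 -8.3
python3 - <<'E'
from wm import *
s=snapshot("wrist");cv2.imwrite("pics/w16.png",s["frame"][:,:,::-1])
E
```

```text
time: 35.55
tool_pos: [517.5, 323.0, 27.4]
tcp_rot: [-180.0, -0.0, -8.3]
ft_force: [0.2, -0.3, -5.2]
finger_gap: 23.8
t 35.55 pos [517.5 323.   27.4] rpy [-1.7997e+02 -5.0000e-02 -8.3100e+00] gap 23.8 F [ 0.2 -0.3 -5.2]
tool shift [-0.2  1.5  7.4] norm 7.6
rotvec [-0.0006 -0.0008 -0.0002] per row
```

View pics/w16.png

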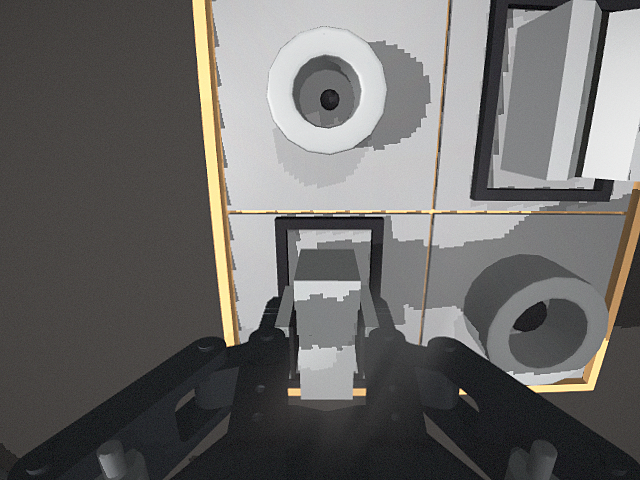

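```bash
python3 -m creep '{"translation":[[0,0.8,1.5],[0,0,1.5],[0,0,1],[0,0,0.8],[0,0,0.7],[0,0,0]],"rotation":[[0,0,0],[0,0,0],[0,0,0],[0,0,0],[0,0,0],[0,0,0]],"claw":[18,18,18,18,18,18]}';python3 -m creep '{"translation":[[0,0,0.7],[0,0,0.5],[0,0,0]],"rotation":[[0,0,0],[0,0,0],[0,0,0]],"claw":[18,18,18]}'
```

```text
time: 36.2
tool_pos: [516.7, 322.0, 21.1]
tcp_rot: [180.0, 0.0, -8.3]
ft_force: [0.5, -0.2, -5.5]
finger_gap: 23.7
time: 36.5
tool_pos: [516.8, 322.0, 20.0]
tcp_rot: [180.0, 0.0, -8.3]
ft_force: [-0.3, -0.5, -5.0]
finger_gap: 23.4
```

```bash
python3 -m creep '{"translation":[[0,0,0.4],[0,0,0.3],[0,0,0]],"rotation":[[0,0,0],[0,0,0],[0,0,0]],"claw":[18,18,18]}';python3 -m creep '{"translation":[[0,0,0.3],[0,0,0]],"rotation":[[0,0,0],[0,0,0]],"claw":[18,18]}'
```

```text
time: 36.8
tool_pos: [516.9, 322.0, 19.7]
tcp_rot: [-180.0, -0.0, -8.3]
ft_force: [-1.8, -1.2, -1.5]
finger_gap: 23.7
time: 37.0
tool_pos: [516.9, 322.0, 19.7]
tcp_rot: [-180.0, -0.0, -8.3]
ft_force: [-2.8, -2.1, 4.6]
finger_gap: 23.5
```

```bash
python3 -m creep '{"translation":[[0,0,0],[0,0,0],[0,0,0],[0,0,0]],"rotation":[[0,0,0],[0,0,0],[0,0,0],[0,0,0]],"claw":[28,34,40,40]}';python3 -m creep '{"translation":[[0,0,-5],[0,0,-15],[0,0,-25],[0,0,-25],[0,0,-25],[0,0,-20],[0,0,0]],"rotation":[[0,0,0],[0,0,0],[0,0,0],[0,0,0],[0,0,0],[0,0,0],[0,0,0]],"claw":[40,40,40,50,60,60,60]}'; python3 - <<'E'
from wm import *
s=snapshot("wrist");cv2.imwrite("pics/w17.png",s["frame"][:,:,::-1])
E
python3 plan.py 440 -120 200
```

```text
time: 37.4
tool_pos: [517.1, 322.1, 19.2]
tcp_rot: [-180.0, -0.0, -8.3]
ft_force: [-0.6, 0.1, 0.1]
finger_gap: 40.0
time: 38.1
tool_pos: [519.4, 323.4, 139.8]
tcp_rot: [-179.7, -0.4, -8.3]
ft_force: [0.2, -0.7, 0.2]
finger_gap: 59.8
t 38.15 pos [518.4 322.9 137.4] rpy [-179.82   -0.25   -8.32] gap 60.0 F [-0.2  0.2 -1. ]
tool shift [-13.3 449.4 -64.1] norm 454.1
```

View pics/w17.png

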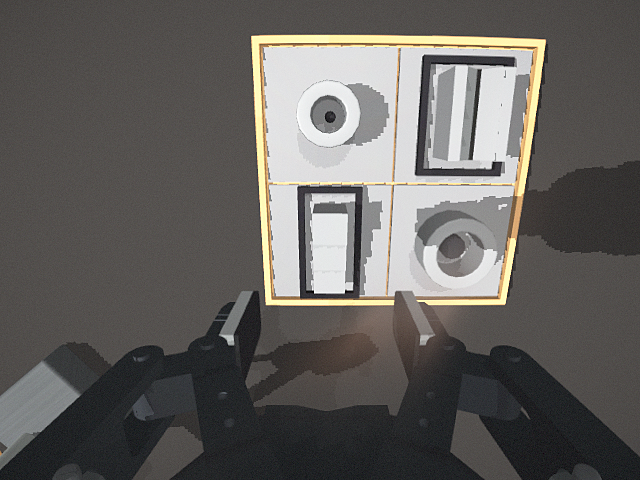

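```bash
python3 -m creep '{"translation":[[0,15,-5],[0,30,-8],[0,40,-8],[0,40,-8],[0,40,-8],[0,40,-8],[0,40,-8],[0,30,-4],[0,15,0],[0,0,0]],"rotation":[[0,0,0],[0,0,0],[0,0,0],[0,0,0],[0,0,0],[0,0,0],[0,0,0],[0,0,0],[0,0,0],[0,0,0]],"claw":[60,60,60,60,60,60,60,60,60,60]}'; python3 - <<'E'
from wm import *
s=snapshot("top");zoom(s["frame"],130,190,380,150,2,"t18.png");zoom(s["frame"],130,195,130,130,4,"t18z.png")
s=snapshot("scene");zoom(s["frame"],200,110,250,170,3,"s18.png")
E
```

```text
time: 39.15
tool_pos: [473.6, 32.6, 190.2]
tcp_rot: [179.9, 0.1, -8.5]
ft_force: [0.1, 1.0, 0.1]
finger_gap: 60.1
```

View pics/t18.png

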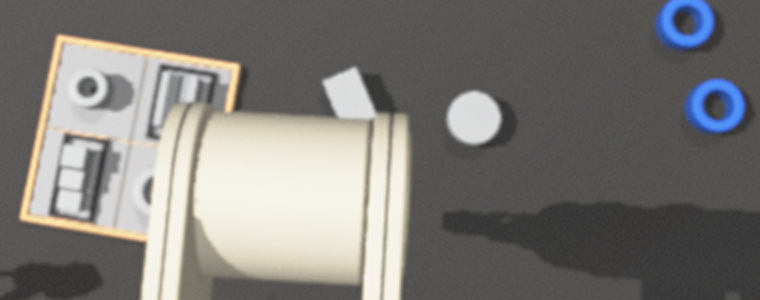

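View pics/t18z.png

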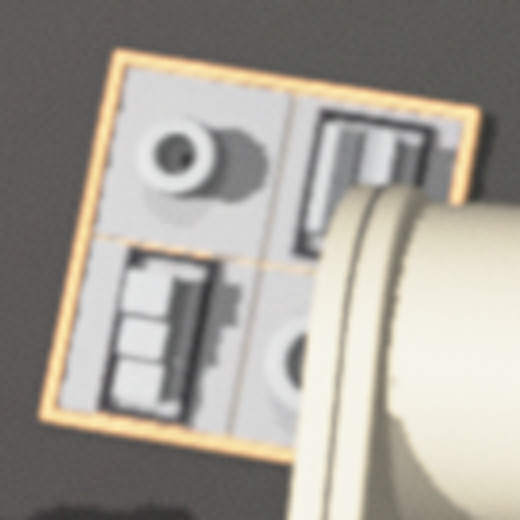

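View pics/s18.png

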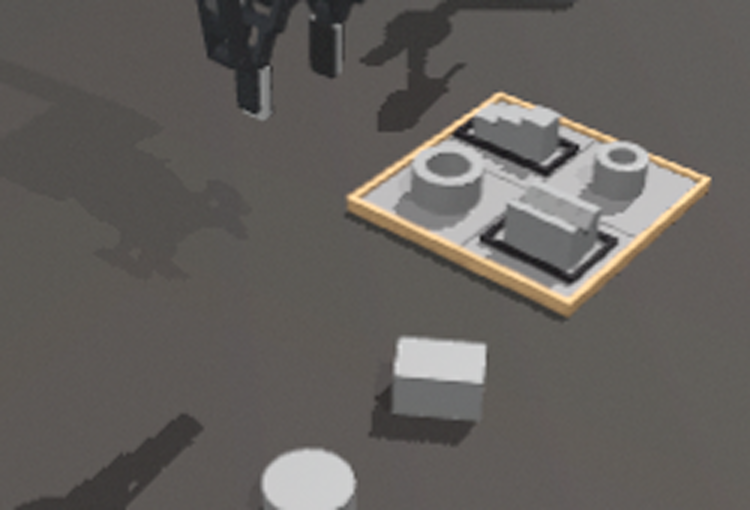

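```bash
python3 -m creep '{"translation":[[0,0,0],[0,0,0]],"rotation":[[0,0,0],[0,0,0]],"claw":[60,60]}'; python3 - <<'E'
from bench import *
print(hand_in())
E
```

```text
time: 39.45
tool_pos: [474.6, 35.8, 190.7]
tcp_rot: [-180.0, 0.0, -8.3]
ft_force: [0.1, -0.2, 0.1]
finger_gap: 60.1
the job is handed in; nothing more can be done
None
```

All four masters are back in the tray, and I handed the job in at about 39.5 s of the 93 s allowed. I placed the large ring over the thick post, then the small ring over the thin post, the V-block in the wide recess and the step gauge in the narrow recess. I lowered each one until the wrist read a contact force of 10 N or less, then released it.

**Last checks:** The final wrist and scene pictures show all four seated flat and upright in the right nests. The gripper was clear of everything and the wrist force was about zero. I never touched the solid disc, the plain block or the blue rings, and the last pictures show nothing out of place; I did not measure their positions again.

**What disagreed:**
- The top and wrist cameras differed by 2 to 4 mm in position. I aimed between the two, within the roughly 8 mm of clearance in the nests.
- In the last top view the arm hid part of the large ring and the V-block, so for those two I relied on the wrist and scene views.
- Also in that top view, the step gauge looks close to one side of its frame. I put that down to the viewing angle, because the wrist and scene views show it clear.

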